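# Find the heavy parts box by tipping and slide it into the dispatch stall

### The job

One of the three identical closed parts boxes is still full; the other two hold only foam. Lift one end of a box slightly by its orange pull tab, the other end staying on the bench, to feel which is the full, heavy one, then slide (never carry) that box sideways into the aluminium stall, gently, until its long side sits flat against the stop at the stall's closed end, and let go. Leave the light boxes where they stood and do not disturb the glass, the pen cup or the phone.

Things in the scene. Friction and masses are not known exactly. Their poses are not given: they have to be found in the camera images.
- stall: Low aluminium U-shaped stall fixed to the bench at the robot's left; yellow floor patch, walls 24 mm high, yaw within 0.12 rad of 0. Origin: on the bench, where the centre of a box's underside lies when home. The stop's face is 38 mm from it in its own +y. A box enters broadside in the stall's +y, its x axis along the stall's x, tab end to the stall's -x.
- stall_mouth (a point): Middle of the stall's open end, on the bench, 65 mm from the stall's origin in its -y. Here two flared guides stand about 160 mm apart (along the stall's x); they narrow to the 130 mm wide straight channel, which begins 28 mm further in. Boxes are 120 mm long.
- table: The grey laminate workbench; its top is z = 0. A box dragged by its tab slides well with the tab end held a few mm off the bench; with the tab pressed down it digs in and may tip.
- box_a: Closed blue plastic box, black lid: 120 mm long (its x), 76 wide (y), 48 high. Origin: centre of the underside, z up. The two light boxes weigh about 0.30 kg each, the heavy one about 0.85 (within 10 percent), balanced near the middle; which is which varies and cannot be seen. Raised by the tab, a box tips about its far bottom edge, 60 mm beyond the centre (+x), and 0.57 of its weight hangs on the gripper.
- box_b: Closed blue plastic box, black lid: 120 mm long (its x), 76 wide (y), 48 high. Origin: centre of the underside, z up. The two light boxes weigh about 0.30 kg each, the heavy one about 0.85 (within 10 percent), balanced near the middle; which is which varies and cannot be seen. Raised by the tab, a box tips about its far bottom edge, 60 mm beyond the centre (+x), and 0.57 of its weight hangs on the gripper.
- box_c: Closed blue plastic box, black lid: 120 mm long (its x), 76 wide (y), 48 high. Origin: centre of the underside, z up. The two light boxes weigh about 0.30 kg each, the heavy one about 0.85 (within 10 percent), balanced near the middle; which is which varies and cannot be seen. Raised by the tab, a box tips about its far bottom edge, 60 mm beyond the centre (+x), and 0.57 of its weight hangs on the gripper.
- tab_a (a point): Middle of the orange pull tab of box_a, 14 mm thick (box y) x 26 (box x) x 28 tall, upright, 51 to 79 mm above the bench, at the box's robot-side end: 45 mm from the box centre in the box's -x. The tab is hinged about the box's y, 48 mm above its underside, and swivels freely 0.5 rad either way (weak spring to upright), so it stays upright in the grip as the box tips.
- tab_b (a point): Middle of the orange pull tab of box_b, 14 mm thick (box y) x 26 (box x) x 28 tall, upright, 51 to 79 mm above the bench, at the box's robot-side end: 45 mm from the box centre in the box's -x. The tab is hinged about the box's y, 48 mm above its underside, and swivels freely 0.5 rad either way (weak spring to upright), so it stays upright in the grip as the box tips.
- tab_c (a point): Middle of the orange pull tab of box_c, 14 mm thick (box y) x 26 (box x) x 28 tall, upright, 51 to 79 mm above the bench, at the box's robot-side end: 45 mm from the box centre in the box's -x. The tab is hinged about the box's y, 48 mm above its underside, and swivels freely 0.5 rad either way (weak spring to upright), so it stays upright in the grip as the box tips.
- tumbler: Bystander: empty drinking glass, 72 mm across, 130 mm tall, origin at the centre of its foot.
- pencup: Bystander: dark steel pen cup, 80 mm across, 100 mm tall, origin at the centre of its foot.
- phone: Bystander: black phone lying flat, 150 x 72 x 10 mm (its x, y, z), origin at the centre of its underside.
There are look-alikes about, which are no part of the job. What is shaped like the box_c but yellow is not meant.

How it is judged:
By the outcome, as a careful person would: the job done as asked, in the order asked, and still so for the second after the job is handed in, with the robot touching nothing.
It also fails if it takes over 67 s, if anything falls off the work surface, if the arm or the gripper's body presses on something with over 40 N, if the wrist force passes 120 N, or if a joint passes its speed limit or range.

### The arm

A 6-joint arm with a two-finger parallel gripper is mounted at the origin on the work surface. World frame = base frame: x ahead of the robot, y to its left, z up, the work surface at z = 0. Lengths are in mm, angles in rad, forces in N, time in s.
With the tool pointing down it reaches from about 250 to 800 mm from the base axis. Payload 8.5 kg.
Tool frame: the origin (TCP) lies on the centre line of the jaws, within the pads' length; the fingertips stand 11 mm ahead of it and the grasp point (between the pads) lies 8 mm behind it; z points along the fingers, y is the direction in which the jaws open and shut (so a half turn about z gives the same grasp; the last joint's range is limited). The gripper opens to 85 mm and grips with 20 to 120 N. Pads are 22 mm wide; open, the fingers measure 114 mm over their backs; the gripper's body (76 mm by 85 mm) begins 54 mm behind the grasp point. The pads swing forward as they close: fully open they stand 13 mm farther back than shut.
Start: joints at [-1.148, 0.238, -0.013, 1.319, 0, 1.571], TCP at [215.396, -478.732, 242.276] pointing down, gripper open.
Joint ranges: [-2.66, 2.66], [-1.03, 1.9], [-1.14, 1.46], [-1.82, 2.27], [-1.45, 1.34], [-3.14, 3.14]. Speed limits (rad/s): [2.22, 2.22, 2.79, 3.14, 3.14, 3.14].

### API

Orientations are given as a unit quaternion [w, x, y, z].
In Python, from cell import * gives the robot as it stands.
- The arm moves only by the shell command python3 -m inch 'ROWS' [FORCE]. ROWS is text: rows parted by semicolons, each of 7 numbers parted by spaces: the turn, a rotation vector about the tool's x, y, z in rad, then the shift along the tool's x, y, z in m, then the closure, from 0 (fully open) to 1 (shut). In form: rx ry rz tx ty tz jaw; .... A call has 1 to 5 rows; each row is the pose to reach, as a shift and turn from the pose commanded when the call began, along the tool's axes at that moment; what a row does not reach only later rows make up. A row lasts 1/10 s, in which the tool goes at most 50 mm and 8.59 degrees, less where a joint would pass 70% of its speed; a pose out of reach is approached as far as the arm can. A call with a gripper value outside its range is refused whole. The fingers move at their own pace and stop on an object; FORCE is the grip in N (left out, the last holds). Time passes only in rows, so rows that repeat a pose let the fingers close. It gives the time, the measured TCP pose, the force and the opening at its end, in the units of the state.
- observe(): the state, without advancing time (a new reading comes with each control period).
- read_camera(name): name is "scene" or "side" or "wrist"; returns the picture (420x560x3 uint8, red, green, blue); there is no depth.
- camera_info(name): a dict with "fovy" (degrees; the focal length in pixels is half the picture's height over the tangent of half this angle, whatever the lens; pixels are square), "cx", "cy" (the principal point, pixels), "k1" (the pictures are not rectified: a ray, as slopes to the right and down, at radius r is drawn at 1 + k1 r^2 times it, then the intrinsics apply), "rvec" (rotation vector, rad) and "tvec" (3), from world to camera coordinates, as OpenCV has them. Camera axes: x right, y down, z forward; pixel columns grow to the right and rows downward; lengths in mm; the calibration is good to about 2 mm. A picture is of the moment at which its call begins: read the wrist's pose just before it. camera_info takes no time and is no camera call; for the wrist camera it gives the pose at the moment of the call.
- close_job(): hands the job in, once; it reports no verdict.
Trained networks look in the newest picture that a camera, given by its name, has taken for a name from the list of things; names that differ only in an ending like _2 or _b are one class to them, and where a whole thing is asked for, a point or a joint stands for the part that bears it (a point fixed in the world has none). Each returns a list of dicts, best first, with "conf" (0 to 1); they miss things now and then, are a little off and sometimes report something else, mostly with a low value. They report only what shows in the picture. A call takes as long as a camera call. They do not tell look-alikes from the thing itself.
- cut_out(camera, query): "pixels" (420x560 bool, what is visible of it) and "extent" ([left, top, right, bottom] in pixels, round what is visible of it).
The state is a dict: "time_s": time; "joint_pos": joint angles; "dq": joint speeds; "joint_efforts": joint torques, N m; "tcp_pos": TCP position; "orientation": TCP orientation; "ft_force": force on the tool from outside, world axes, zero at the start; "moment": the same for the moment, N m; "gripper_width": finger opening in mm.
Only numpy, scipy, OpenCV 4.12 (cv2) and the standard library are available. Lean on these libraries where they do the work, as an engineer would, in place of code of your own. Each camera call takes 0.05 s, during which the arm holds its last target.

## Working session

There is one attempt and no reset: what is moved stays moved. The work goes in short steps, Python scripts to look and compute and a shell command to move; the robot and the scene stay as the last step left them, time stands still between calls to the robot, and variables do not carry over. Pictures are saved under pics/ and viewed, and the job is handed in when it is done.

```bash
ls; mkdir -p pics; python3 - <<'E'
from cell import *
import cv2
print(observe())
for n in ["scene","side","wrist"]:
    im=read_camera(n); cv2.imwrite(f"pics/{n}0.png",im[:,:,::-1]); print(n,camera_info(n))
E
```

```text
pics
{'time_s': 0.0, 'joint_pos': array([-1.14803707e+00,  2.38756273e-01, -1.42354639e-02,  1.31919609e+00,
        1.59291921e-05,  1.57080292e+00]), 'dq': array([-0.00070249, -0.00239796,  0.00071196, -0.00055414,  0.00073733,
        0.0014933 ]), 'joint_efforts': array([-9.37750792e-05, -5.38767421e+01,  3.46440446e+01,  1.83704041e-02,
       -1.60499162e-04, -1.77134616e-06]), 'tcp_pos': array([ 215.24042712, -478.42160246,  241.697783  ]), 'orientation': array([-6.81935425e-04,  9.77742843e-01,  2.09805740e-01, -1.38189677e-04]), 'ft_force': array([-0.4345831 ,  0.11135042, -0.30657733]), 'moment': array([0.03883366, 0.00198488, 0.0206372 ]), 'gripper_width': 85.43179616874741}
scene {'fovy': 57.99611022038496, 'cx': 279.1757851435264, 'cy': 209.51937251928902, 'k1': 0.012152865383097202, 'rvec': array([ 2.07357679,  0.57673182, -0.33634655]), 'tvec': array([-489.51521203,  -39.90886923, 1275.82523036])}
side {'fovy': 52.36246627991289, 'cx': 285.4254311203899, 'cy': 205.79134327978014, 'k1': -0.10147854145448766, 'rvec': array([ 0.69450382, -2.59786941,  1.20952596]), 'tvec': array([ 499.93119736,  199.60753755, 1030.51679076])}
wrist {'fovy': 71.63292521516875, 'cx': 277.15965280921256, 'cy': 213.61398579318603, 'k1': -0.05553804641493394, 'rvec': array([-2.40376732,  1.55388291,  0.25058013]), 'tvec': array([-525.24218782,  -40.45713451,  380.0348772 ])}
```

View pics/scene0.png

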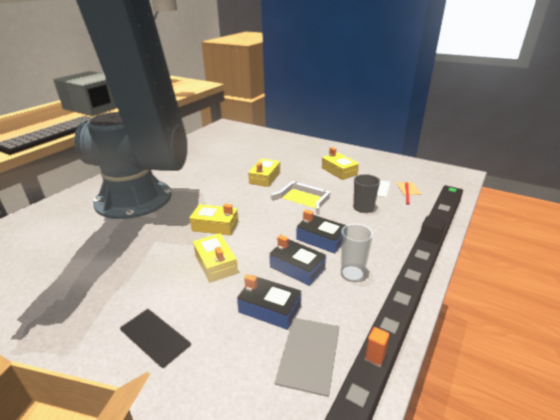

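View pics/side0.png

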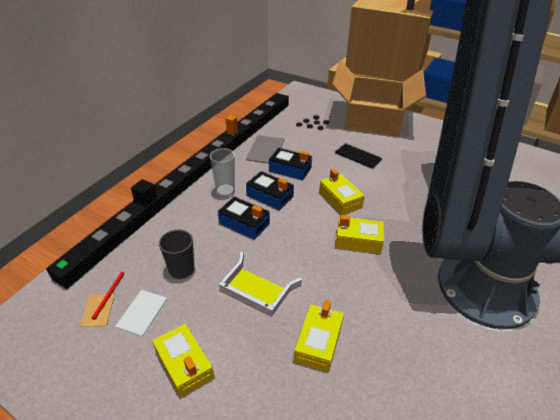

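View pics/wrist0.png

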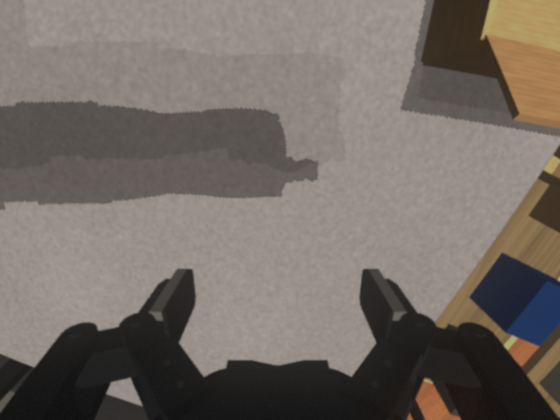

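Candidates in the scene picture: blue boxes at (322,230), (298,257) and (269,300). The yellow look-alikes are at (265,172), (340,163), (215,218) and (215,255), and the orange block at (377,345) is not a tab. The job concerns only the three blue ones. I'll localise them next.

```bash
cat > loc.py <<'E'
import numpy as np, cv2
from cell import *
def cam(n):
    c=camera_info(n); f=210/np.tan(np.radians(c["fovy"])/2)
    R=cv2.Rodrigues(np.array(c["rvec"],float))[0]
    return dict(f=f,cx=c["cx"],cy=c["cy"],k=c["k1"],R=R,t=np.array(c["tvec"],float))
def proj(c,P):
    P=np.atleast_2d(P)@c["R"].T+c["t"]; s=P[:,:2]/P[:,2:]
    r2=(s**2).sum(1,keepdims=True); s=s*(1+c["k"]*r2)
    return s*c["f"]+[c["cx"],c["cy"]]
def ray(c,uv):
    d=(np.array(uv,float)-[c["cx"],c["cy"]])/c["f"]; s=d.copy()
    for _ in range(20): s=d/(1+c["k"]*(s**2).sum())
    w=c["R"].T@np.append(s,1); o=-c["R"].T@c["t"]; return o,w
def plane(c,uv,z):
    o,w=ray(c,uv); return (o+w*(z-o[2])/w[2])
def boxpts(x,y,a,h=48,L=120,W=76):
    P=np.array([[sx*L/2,sy*W/2,z] for sx in(-1,1) for sy in(-1,1) for z in(0,h)],float)
    c,s=np.cos(a),np.sin(a); return P@np.array([[c,s,0],[-s,c,0],[0,0,1]])+[x,y,0]
def tabpts(x,y,a):
    P=np.array([[-45+sx*13,sy*7,z] for sx in(-1,1) for sy in(-1,1) for z in(51,79)],float)
    c,s=np.cos(a),np.sin(a); return P@np.array([[c,s,0],[-s,c,0],[0,0,1]])+[x,y,0]
E
python3 - <<'E'
from loc import *
import pickle
out={}
for n in ["scene","side"]:
    c=cam(n); im=read_camera(n); out[n]=dict(im=im)
    for q in ["box_a","tab_a","stall","tumbler","pencup","phone"]:
        r=cut_out(n,q); out[n][q]=r
        for d in r:
            e=d["extent"]; m=d["pixels"]; v,u=np.nonzero(m)
            if len(u)==0: continue
            col=np.median(im[m],0)
            print(n,q,round(d["conf"],2),np.round(e),len(u),col,np.round(plane(c,[u.mean(),v.mean()],{"box_a":30,"tab_a":65,"tumbler":65,"pencup":50,"stall":5,"phone":5}[q]))[:2])
pickle.dump(out,open("m.pkl","wb"))
E
```

```text
scene box_a 0.96 [326. 148. 359. 181.] 789 [185. 158.  83.] [517. 521.]
scene box_a 0.85 [249. 158. 282. 188.] 701 [196. 168.  86.] [310. 330.]
scene box_a 0.75 [191. 204. 241. 237.] 1308 [202. 175.  87.] [352.   3.]
scene box_a 0.73 [246. 278. 256. 290.] 134 [194.5 132.   98. ] [ 592. -157.]
scene box_a 0.7 [194. 233. 237. 283.] 1458 [244. 234. 116.] [ 466. -131.]
scene box_a 0.57 [267. 234. 328. 286.] 1841 [ 97. 100. 117.] [650. -37.]
scene box_a 0.56 [237. 271. 301. 327.] 2377 [ 84.  88. 107.] [ 665. -188.]
scene box_a 0.56 [298. 211. 346. 257.] 1310 [ 80.  87. 117.] [644. 100.]
scene tab_a 0.71 [247. 275. 257. 291.] 158 [193.  132.   98.5] [ 616. -186.]
scene tab_a 0.6 [257. 166. 262. 169.] 35 [182. 120.  73.] [313. 297.]
scene tab_a 0.59 [280. 234. 292. 247.] 111 [180. 109.  72.] [602. -26.]
scene tab_a 0.57 [331. 147. 336. 156.] 55 [181. 126.  76.] [475. 546.]
scene tab_a 0.43 [215. 244. 225. 262.] 111 [217. 168.  92.] [ 495. -146.]
scene stall 0.66 [271. 180. 330. 214.] 924 [238. 238. 140.] [485. 296.]
scene tumbler 0.85 [340. 226. 375. 282.] 1545 [176. 173. 164.] [774.  27.]

[... 729 characters left out ...]
.61 [182. 355. 197. 378.] 165 [201. 122.   6.] [471. 552.]
side tab_a 0.53 [254. 202. 265. 219.] 107 [114.  52.   5.] [599. 113.]
side tab_a 0.47 [279. 182. 287. 187.] 87 [112.  49.   3.] [599. -25.]
side stall 0.82 [219. 255. 303. 317.] 2064 [208. 213.  77.] [490. 294.]
side tumbler 0.8 [208. 149. 234. 198.] 1018 [106. 103. 102.] [780.  12.]
side pencup 0.25 [208. 151. 234. 196.] 1013 [106. 104. 102.] [790.  -3.]
side pencup 0.24 [  2.  82. 560. 419.] 100344 [169. 156. 153.] [384. 317.]
side pencup 0.17 [222. 195. 268. 239.] 1495 [25. 35. 64.] [625. 136.]
side phone 0.78 [337. 145. 379. 168.] 477 [26. 25. 25.] [ 494. -366.]
side phone 0.3 [245. 172. 296. 211.] 1236 [24. 35. 65.] [655. -47.]
```

```bash
cat > fit.py <<'E'
from loc import *
import pickle
from scipy.optimize import minimize
def sil(c,p,sub=4):
    m=np.zeros((420*1,560*1),np.float32)
    big=np.zeros((1680,2240),np.uint8)
    for P in (boxpts(*p),tabpts(*p)):
        h=cv2.convexHull(((proj(c,P)+.5)*4).astype(np.float32)).astype(np.int32)
        cv2.fillConvexPoly(big,h,1)
    return cv2.resize(big.astype(np.float32),(560,420),interpolation=cv2.INTER_AREA)
def fit(ms,p0):
    f=lambda p:sum(1-np.minimum(sil(c,p),m).sum()/np.maximum(sil(c,p),m).sum() for c,m in ms)/len(ms)
    b=None
    for a in (-.15,0,.15):
        r=minimize(f,[p0[0],p0[1],a],method="Nelder-Mead",options=dict(initial_simplex=[[p0[0],p0[1],a],[p0[0]+15,p0[1],a],[p0[0],p0[1]+15,a],[p0[0],p0[1],a+.12]],xatol=.2,fatol=1e-4))
        if b is None or r.fun<b.fun:b=r
    return b
E
python3 - <<'E'
from fit import *
o=pickle.load(open("m.pkl","rb")); cs={n:cam(n) for n in o}
def bym(n,q,ctr):
    L=[d for d in o[n][q] if np.hypot(*(np.array([(d["extent"][0]+d["extent"][2])/2,(d["extent"][1]+d["extent"][3])/2])-ctr))<8 and d["pixels"].sum()>700]
    return L[0]["pixels"].astype(np.float32)
S=[(269,300),(298,260),(322,233)]; D=[(bym("side","box_a",(291,163))),bym("side","box_a",(270,190)),bym("side","pencup",(245,217))]
P=[]
vis={n:cv2.resize(o[n]["im"][:,:,::-1],None,fx=4,fy=4,interpolation=cv2.INTER_CUBIC) for n in o}
for i,(s,d,p0) in enumerate(zip(S,D,[(665,-180),(650,-37),(640,110)])):
    ms=bym("scene","box_a",s)
    for n,m in (("scene",ms),("side",d)):
        for q in o[n]["tab_a"]:
            pass
    for w in ([(cs["scene"],ms)],[(cs["side"],d)],[(cs["scene"],ms),(cs["side"],d)]):
        r=fit(w,p0); print(i,np.round(r.x,3),round(r.fun,3))
    P.append(r.x)
    for n in o:
        for pts in (boxpts(*r.x),tabpts(*r.x)):
            h=cv2.convexHull(((proj(cs[n],pts)+.5)*4).astype(np.float32)).astype(np.int32)
            cv2.polylines(vis[n],[h],True,(0,255,0),1)
np.save("P.npy",P)
cv2.imwrite("pics/ov_scene.png",vis["scene"][800:1400,900:1700]); cv2.imwrite("pics/ov_side.png",vis["side"][560:1000,840:1340])
E
```

```text
0 [ 6.62351e+02 -1.82065e+02  1.44000e-01] 0.044
0 [ 6.57377e+02 -1.80532e+02  1.26000e-01] 0.049
0 [ 6.60226e+02 -1.81954e+02  1.28000e-01] 0.057
1 [ 6.4697e+02 -3.1302e+01 -7.8000e-02] 0.033
1 [ 6.44586e+02 -2.85860e+01 -7.30000e-02] 0.046
1 [ 6.45766e+02 -3.03170e+01 -8.40000e-02] 0.044
2 [6.44354e+02 1.08813e+02 2.00000e-02] 0.118
2 [ 6.42978e+02  1.12133e+02 -4.50000e-02] 0.026
2 [ 6.43727e+02  1.11049e+02 -2.70000e-02] 0.08
```

View pics/ov_scene.png

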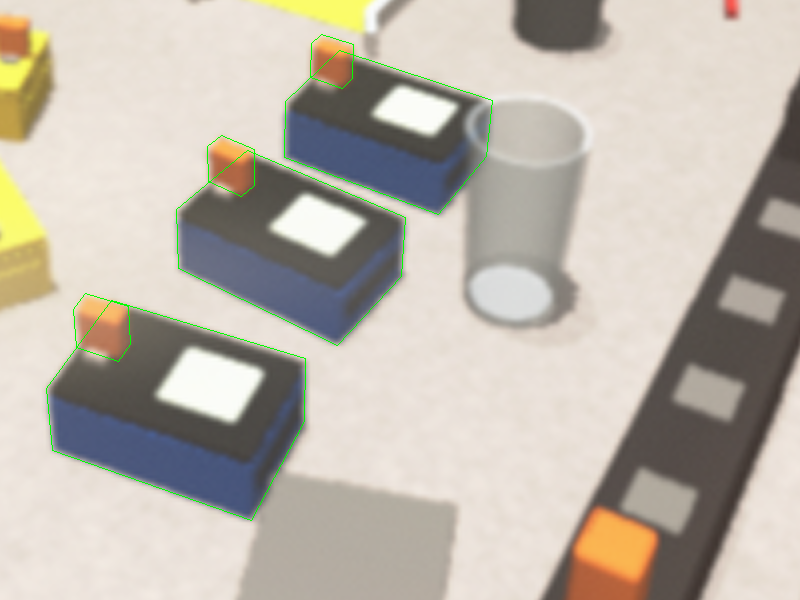

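View pics/ov_side.png

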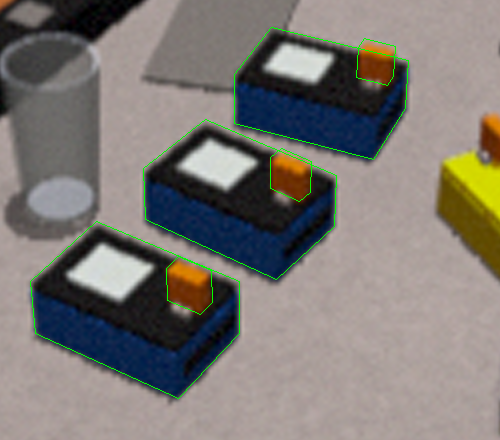

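The fits sit well on both pictures. The boxes are at about (660,-182), (646,-30) and (644,111), and every tab is on the robot side. Next I need a helper that converts target poses into rows.

```bash
cat > go.py <<'E'
import sys,numpy as np
from cell import *
from scipy.spatial.transform import Rotation as Ro
def row(x,y,z,a):
    s=observe(); q=s["orientation"]; R=Ro.from_quat([q[1],q[2],q[3],q[0]])
    ca,sa=np.cos(a),np.sin(a)
    T=Ro.from_matrix(np.array([[ca,sa,0],[sa,-ca,0],[0,0,-1]]))
    rv=(R.inv()*T).as_rotvec(); d=R.inv().apply(np.array([x,y,z])-s["tcp_pos"])/1000
    return rv,d,s
if __name__=="__main__":
    rv,d,s=row(*map(float,sys.argv[1:5]))
    print("rot",np.round(rv,3),"shift",np.round(d,4),"| t",round(s["time_s"],2),"F",np.round(s["ft_force"],2),"w",round(s["gripper_width"],1),"tcp",np.round(s["tcp_pos"],1))
E
python3 go.py 615 -188 130 0.13
```

```text
rot [-0.    -0.     0.293] shift [ 0.4837 -0.1011  0.1123] | t 0.85 F [ 0.75 -0.4   0.36] w 85.3 tcp [ 215.4 -478.7  242.3]
```

```bash
python3 -m inch '0 0 .293 .484 -.101 .06 0; 0 0 .293 .484 -.101 .06 0; 0 0 .293 .484 -.101 .06 0; 0 0 .293 .484 -.101 .06 0; 0 0 .293 .484 -.101 .06 0' 60; python3 go.py 615 -188 130 0.13
```

```text
time_s: 1.35
tcp_pos: [409.5, -337.7, 213.4]
orientation: [0.0, 0.998, 0.065, 0.0]
ft_force: [-0.0, -0.6, -0.4]
gripper_width: 85.1
rot [ 0.    -0.    -0.001] shift [ 0.2231 -0.122   0.0834] | t 1.35 F [-0.04 -0.58 -0.44] w 85.1 tcp [ 409.5 -337.7  213.4]
```

```bash
python3 -m inch '0 0 0 .223 -.122 .083 0; 0 0 0 .223 -.122 .083 0; 0 0 0 .223 -.122 .083 0; 0 0 0 .223 -.122 .083 0; 0 0 0 .223 -.122 .083 0' ; python3 go.py 615 -188 130 0.13
```

```text
time_s: 1.85
tcp_pos: [601.6, -197.4, 135.2]
orientation: [0.0, 0.998, 0.065, 0.0]
ft_force: [0.5, -1.3, 0.5]
gripper_width: 85.6
rot [ 0. -0. -0.] shift [ 0.0145 -0.0076  0.0052] | t 1.85 F [ 0.51 -1.35  0.48] w 85.6 tcp [ 601.6 -197.4  135.2]
```

```bash
python3 -m inch '0 0 0 .0145 -.0075 .005 0; 0 0 0 .0145 -.0075 .005 0;0 0 0 .0145 -.0075 .005 0' ; python3 go.py 615 -188 64 0.13; python3 - <<'E'
from loc import *
c=cam("wrist"); im=read_camera("wrist")[:,:,::-1].copy()
p=np.load("P.npy")[0]
for d in cut_out("wrist","tab_a")[:2]: print(d["conf"],d["extent"])
for pts in (boxpts(*p),tabpts(*p)):
    h=cv2.convexHull(proj(c,pts).astype(np.float32)).astype(np.int32); cv2.polylines(im,[h],True,(0,255,0),1)
cv2.imwrite("pics/w1.png",im)
E
```

```text
time_s: 2.15
tcp_pos: [612.9, -189.8, 130.8]
orientation: [0.0, 0.998, 0.065, -0.0]
ft_force: [-0.8, -0.2, -0.8]
gripper_width: 85.2
rot [-0.     0.001  0.   ] shift [ 0.0024 -0.0015  0.0668] | t 2.15 F [-0.85 -0.24 -0.8 ] w 85.2 tcp [ 612.9 -189.8  130.8]
0.92 [263.7, 208.6, 282.2, 254.5]
0.9 [33.9, 199.3, 76.3, 246.7]
```

View pics/w1.png

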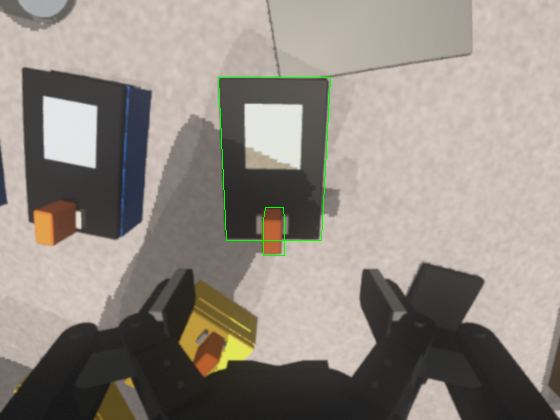

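The overlay matches: box 0's tab is at (273,231), centred between the jaws. I'm going down to grip it.

```bash
python3 -m inch '0 0 0 .002 -.0015 .035 0; 0 0 0 .002 -.0015 .055 0; 0 0 0 .002 -.0015 .066 0; 0 0 0 .002 -.0015 .066 0' ; python3 go.py 615 -188 64 0.13;  python3 -m inch '0 0 0 0 0 0 1; 0 0 0 0 0 0 1; 0 0 0 0 0 0 1; 0 0 0 0 0 0 1; 0 0 0 0 0 0 1' 60;  python3 go.py 615 -188 64 0.13
```

```text
time_s: 2.65
tcp_pos: [614.0, -188.6, 64.2]
orientation: [-0.0, 0.998, 0.064, -0.001]
ft_force: [-0.7, 0.4, 0.2]
gripper_width: 85.6
rot [-0.001  0.002 -0.002] shift [ 0.0011 -0.0004  0.0002] | t 2.65 F [-0.72  0.37  0.23] w 85.6 tcp [ 614.  -188.6   64.2]
time_s: 3.15
tcp_pos: [615.4, -187.7, 65.2]
orientation: [-0.0, 0.998, 0.065, 0.0]
ft_force: [-1.3, 1.1, 18.5]
gripper_width: 13.2
rot [-0. -0. -0.] shift [-0.0005  0.0002  0.0012] | t 3.15 F [-1.28  1.14 18.46] w 13.2 tcp [ 615.4 -187.7   65.2]
```

```bash
for i in 1; do python3 -m inch '0 0 0 0 0 -.002 1; 0 0 0 0 0 -.002 1'|grep -E "tcp|ft"; python3 -m inch '0 0 0 0 0 -.002 1; 0 0 0 0 0 -.002 1'|grep -E "tcp|ft"; done
```

```text
tcp_pos: [615.2, -187.7, 66.9]
ft_force: [0.4, 0.6, -2.4]
tcp_pos: [615.2, -187.8, 68.9]
ft_force: [0.4, 0.4, -1.6]
```

```bash
python3 -m inch '0 0 0 0 0 -.002 1; 0 0 0 0 0 -.004 1;0 0 0 0 0 -.004 1'|grep -E "tcp|ft"; python3 - <<'E'
from loc import *
F=[]
for i in range(8):
    read_camera("side"); F.append(observe()["ft_force"])
F=np.array(F);print(F.mean(0),F.std(0))
im=read_camera("side");cv2.imwrite("pics/s1.png",cv2.resize(im[120:260,200:400,::-1],None,fx=3,fy=3))
E
```

```text
tcp_pos: [615.4, -187.9, 73.1]
ft_force: [0.6, -0.0, -1.9]
[-0.02800832  0.18077537 -1.79468144] [0.43060145 0.47771877 0.51323   ]
```

View pics/s1.png

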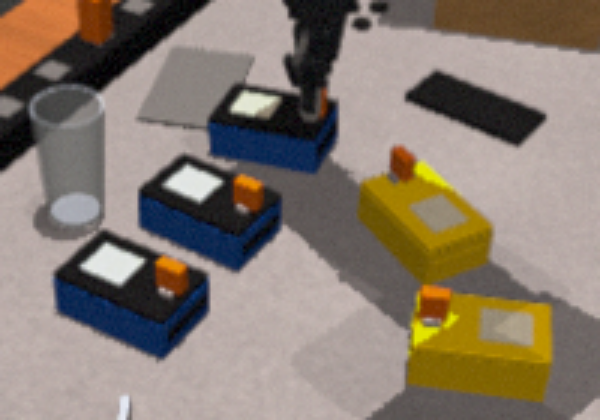

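The reading is -1.8 N with the end lifted, as expected for a light box (1.7). I'll lower it and move on to box 1.

```bash
python3 -m inch '0 0 0 0 0 .003 1; 0 0 0 0 0 .006 1;0 0 0 0 0 .007 1;0 0 0 0 0 .007 1'|grep -E "tcp|ft";python3 -m inch '0 0 0 0 0 0 0;0 0 0 0 0 0 0;0 0 0 0 0 0 0;0 0 0 0 0 0 0;0 0 0 0 0 0 0'|grep -E "tcp|ft|wid"; python3 -m inch '0 0 0 0 0 -.02 0;0 0 0 0 0 -.05 0; 0 0 0 0 0 -.05 0'; python3 go.py 601 -26.5 120 -.084
```

```text
tcp_pos: [615.1, -187.8, 65.6]
ft_force: [-0.8, -0.5, -1.5]
tcp_pos: [615.4, -187.8, 65.9]
ft_force: [-0.3, 0.5, 0.0]
gripper_width: 83.7
time_s: 5.5
tcp_pos: [617.3, -188.4, 119.7]
orientation: [0.001, 0.998, 0.065, 0.003]
ft_force: [0.7, 0.2, 0.1]
gripper_width: 85.5
rot [ 0.002 -0.006  0.214] shift [ 0.0048 -0.1627 -0.0006] | t 5.5 F [0.66 0.18 0.15] w 85.5 tcp [ 617.3 -188.4  119.7]
```

```bash
python3 -m inch '0 -.003 .214 .003 -.163 0 0;0 -.003 .214 .003 -.163 0 0;0 -.003 .214 .003 -.163 0 0;0 -.003 .214 .003 -.163 0 0;0 -.003 .214 .003 -.163 0 0'; python3 go.py 601 -26.5 66 -.084;python3 - <<'E'
from loc import *
c=cam("wrist"); im=read_camera("wrist")[:,:,::-1].copy()
for p in np.load("P.npy"):
  for pts in (boxpts(*p),tabpts(*p)):
    h=cv2.convexHull(proj(c,pts).astype(np.float32)).astype(np.int32); cv2.polylines(im,[h],True,(0,255,0),1)
cv2.imwrite("pics/w2.png",im)
E
```

```text
time_s: 6.0
tcp_pos: [596.1, -35.5, 115.7]
orientation: [-0.005, 0.999, -0.032, -0.001]
ft_force: [-0.9, -0.4, 0.1]
gripper_width: 85.7
rot [-0.009  0.003  0.021] shift [ 0.0045 -0.0089  0.0498] | t 6.0 F [-0.88 -0.39  0.06] w 85.7 tcp [596.1 -35.5 115.7]
```

View pics/w2.png

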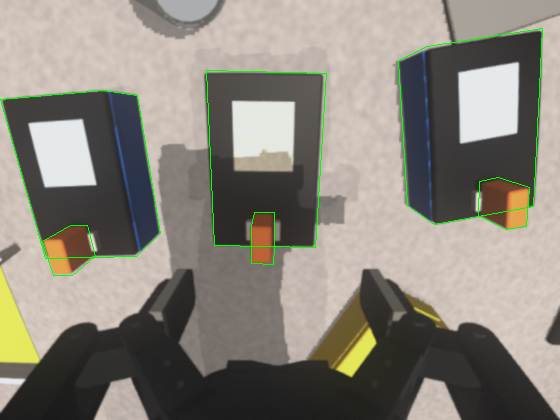

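All three overlays still fit. Descending on box 1.

```bash
python3 -m inch '0 0 0 0 0 0 0;0 0 0 0 0 0 0' >/dev/null;  python3 go.py 601 -26.5 66 -.084
```

```text
rot [-0.009  0.003  0.016] shift [ 0.0037 -0.0117  0.0498] | t 6.25 F [-0.04  1.07  0.37] w 85.6 tcp [596.6 -38.4 115.7]
```

```bash
python3 -m inch '-.009 .003 .016 .0035 -.0115 .01 0;-.009 .003 .016 .0035 -.0115 .03 0;-.009 .003 .016 .0035 -.0115 .049 0;-.009 .003 .016 .0035 -.0115 .049 0' >/dev/null;  python3 go.py 601 -26.5 66 -.084
```

```text
rot [-0.008  0.005  0.02 ] shift [ 0.0022 -0.0103 -0.0021] | t 6.65 F [-0.55  0.04  0.51] w 85.6 tcp [598.2 -36.6  63.9]
```

```bash
python3 -m inch '0 0 0 0 0 0 0;0 0 0 0 0 0 0' >/dev/null;  python3 go.py 601 -26.5 66 -.084; python3 -c "
from cell import *
s=observe();print(s['joint_pos'].round(3),s['dq'].round(3))"
```

```text
rot [-0.009 -0.001  0.02 ] shift [-0.0001 -0.0099  0.0017] | t 6.85 F [0.26 0.16 0.16] w 85.3 tcp [600.5 -36.4  67.6]
[-0.065  0.471 -0.128  0.971  0.009  3.141] [ 0.001 -0.008  0.002 -0.001  0.001  0.001]
```

Joint 6 has reached its limit (3.14). I'll raise the tool and use the half-turned grasp instead.

```bash
python3 -m inch '0 0 0 0 0 -.03 0;0 0 0 0 0 -.054 0;0 0 -.12 0 0 -.054 0;0 0 -.26 0 0 -.054 0; 0 0 -.4 0 0 -.054 0' >/dev/null
for i in 1 2 3; do python3 -m inch '0 0 -.15 0 0 0 0;0 0 -.3 0 0 0 0;0 0 -.45 0 0 0 0;0 0 -.6 0 0 0 0;0 0 -.75 0 0 0 0' >/dev/null; done;  python3 go.py 601 -26.5 66 3.058; python3 -c "
from cell import *
s=observe();print(s['joint_pos'].round(3),s['dq'].round(3))"
```

```text
rot [ 0.009 -0.    -0.465] shift [0.0047 0.0085 0.0562] | t 8.85 F [0.41 0.75 0.67] w 85.4 tcp [600.4 -36.7 122.1]
[-0.065  0.427 -0.049  1.093  0.009  0.484] [-1.000e-03  0.000e+00 -1.000e-03  1.000e-03  0.000e+00 -1.488e+00]
```

```bash
python3 -m inch '.009 0 -.15 .0047 .0085 0 0;.009 0 -.3 .0047 .0085 0 0;.009 0 -.465 .0047 .0085 0 0;.009 0 -.465 .0047 .0085 0 0;.009 0 -.465 .0047 .0085 0 0' >/dev/null;  python3 go.py 601 -26.5 66 3.058
```

```text
rot [-0.    -0.001 -0.01 ] shift [-0.0004  0.0004  0.0557] | t 9.35 F [-0.01 -0.01  0.99] w 84.9 tcp [600.7 -26.9 121.7]
```

```bash
python3 -m inch '0 0 -.008 0 0 .03 0;0 0 -.008 0 0 .05 0;0 0 -.008 0 0 .0555 0;0 0 -.008 0 0 .0555 0' >/dev/null;  python3 go.py 601 -26.5 66 3.058
python3 -m inch '0 0 0 0 0 0 1;0 0 0 0 0 0 1;0 0 0 0 0 0 1;0 0 0 0 0 0 1;0 0 0 0 0 0 1' 60
python3 -m inch '0 0 0 0 0 -.002 1; 0 0 0 0 0 -.004 1;0 0 0 0 0 -.006 1;0 0 0 0 0 -.007 1;0 0 0 0 0 -.007 1'|grep -E "tcp|ft"; python3 - <<'E'
from loc import *
F=[]
for i in range(6):
    read_camera("side"); F.append(observe()["ft_force"])
F=np.array(F);print(F.mean(0),F.std(0))
im=read_camera("side");cv2.imwrite("pics/s2.png",cv2.resize(im[120:260,200:400,::-1],None,fx=3,fy=3))
E
```

```text
rot [-0.    -0.004 -0.001] shift [-0.0011  0.0005 -0.0009] | t 9.75 F [-0.03  0.47  1.02] w 85.2 tcp [599.8 -26.9  65.1]
time_s: 10.25
tcp_pos: [600.3, -26.7, 65.8]
orientation: [-0.001, 0.041, 0.999, 0.0]
ft_force: [2.2, 4.0, 3.8]
gripper_width: 13.1
tcp_pos: [600.2, -26.9, 72.6]
ft_force: [1.0, -0.3, -1.7]
[ 0.08303796 -0.00908633 -2.2329427 ] [0.56762074 0.52464274 0.59909416]
```

View pics/s2.png

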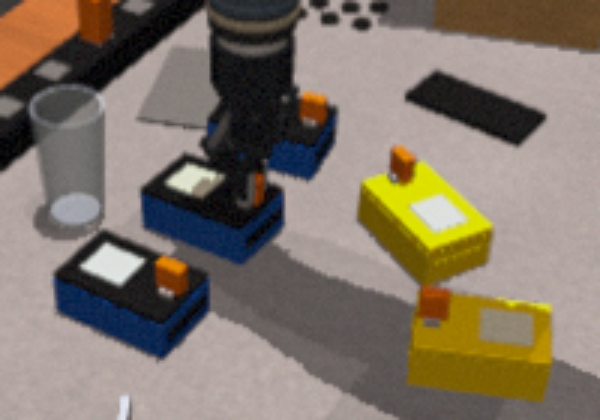

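Box 1 reads -2.2 N, so it is light too. I'll lower and release it, then go to box 2.

```bash
python3 -m inch '0 0 0 0 0 .003 1; 0 0 0 0 0 .006 1;0 0 0 0 0 .007 1;0 0 0 0 0 .007 1'|grep -E "tcp|ft";python3 -m inch '0 0 0 0 0 0 0;0 0 0 0 0 0 0;0 0 0 0 0 0 0;0 0 0 0 0 0 0;0 0 0 0 0 0 0'|grep -E "tcp|ft|wid"; python3 -m inch '0 0 0 0 0 -.02 0;0 0 0 0 0 -.05 0; 0 0 0 0 0 -.05 0;0 0 0 0 0 -.05 0'|grep tcp; python3 go.py 599 112 118 3.115
```

```text
tcp_pos: [599.9, -26.8, 65.8]
ft_force: [-2.8, 0.5, 5.4]
tcp_pos: [600.2, -26.8, 65.4]
ft_force: [-0.6, 0.4, 1.0]
gripper_width: 83.4
tcp_pos: [600.8, -26.9, 116.0]
rot [-0.    -0.001 -0.055] shift [ 0.0131  0.1383 -0.002 ] | t 12.4 F [-0.35  0.44 -0.76] w 85.6 tcp [600.8 -26.9 116. ]
```

```bash
python3 -m inch '0 0 -.055 .013 .138 -.002 0;0 0 -.055 .013 .138 -.002 0;0 0 -.055 .013 .138 -.002 0;0 0 -.055 .013 .138 -.002 0;0 0 -.055 .013 .138 -.002 0'|grep tcp; python3 go.py 599 112 66 3.115;python3 - <<'E'
from loc import *
c=cam("wrist"); im=read_camera("wrist")[:,:,::-1].copy()
for p in np.load("P.npy"):
  for pts in (boxpts(*p),tabpts(*p)):
    h=cv2.convexHull(proj(c,pts).astype(np.float32)).astype(np.int32); cv2.polylines(im,[h],True,(0,255,0),1)
cv2.imwrite("pics/w3.png",im)
E
```

```text
tcp_pos: [597.9, 112.6, 116.4]
rot [-0.001 -0.004  0.002] shift [-0.0013 -0.0005  0.0504] | t 12.9 F [-0.11 -0.42  0.64] w 85.3 tcp [597.9 112.6 116.4]
```

View pics/w3.png

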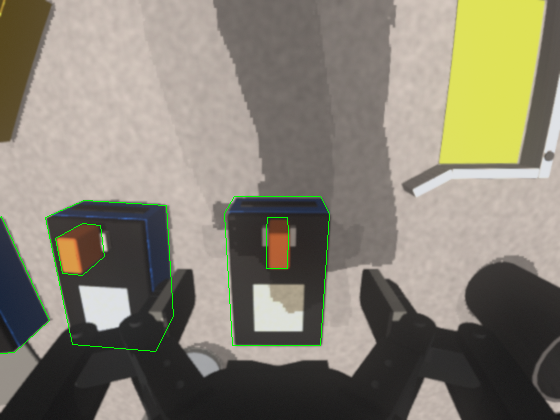

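```bash
python3 -m inch '0 0 0 -.0005 0 .03 0;0 0 0 -.0005 0 .047 0;0 0 0 -.0005 0 .0505 0;0 0 0 -.0005 0 .0505 0' >/dev/null;  python3 go.py 599 112 66 3.115
python3 -m inch '0 0 0 0 0 0 1;0 0 0 0 0 0 1;0 0 0 0 0 0 1;0 0 0 0 0 0 1;0 0 0 0 0 0 1' 70
python3 -m inch '0 0 0 0 0 -.002 1; 0 0 0 0 0 -.004 1;0 0 0 0 0 -.006 1;0 0 0 0 0 -.007 1;0 0 0 0 0 -.007 1'|grep -E "tcp|ft"; python3 - <<'E'
from loc import *
F=[]
for i in range(6):
    read_camera("side"); F.append(observe()["ft_force"])
F=np.array(F);print(F.mean(0),F.std(0))
E
```

```text
rot [-0.    -0.004 -0.002] shift [-0.0003  0.0015  0.0005] | t 13.35 F [-0.13  1.11 -0.49] w 85.4 tcp [598.6 110.6  66.5]
time_s: 13.85
tcp_pos: [599.2, 112.1, 67.5]
orientation: [-0.001, 0.013, 1.0, 0.0]
ft_force: [-1.7, -1.0, 18.6]
gripper_width: 12.7
tcp_pos: [599.0, 111.7, 74.0]
ft_force: [1.4, -0.0, -4.8]
[ 1.31235863 -0.21157202 -5.42680004] [0.1867459  0.47056492 0.39742684]
```

Box 2 reads -5.4 N, so it is the heavy one. Next I'll measure the stall precisely.

```bash
cat > stall.py <<'E'
from loc import *
def stallpts(x,y,a):
    c,s=np.cos(a),np.sin(a); R=np.array([[c,s,0],[-s,c,0],[0,0,1]])
    L=[]
    for z in (0,24):
        L.append(np.array([[-80,-65,z],[-65,-37,z],[-65,38,z],[65,38,z],[65,-37,z],[80,-65,z]],float)@R+[x,y,0])
    return L
def draw(im,c,p,k,cols=((0,0,255),(0,200,0))):
    for P,col in zip(stallpts(*p),cols):
        cv2.polylines(im,[((proj(c,P)+.5)*k).astype(np.int32)],False,col,1)
E
python3 - <<'E'
from stall import *
import pickle
o=pickle.load(open("m.pkl","rb"))
for n,(u0,v0,u1,v1) in dict(scene=(260,170,345,225),side=(205,240,315,322)).items():
    k=7; im=cv2.resize(o[n]["im"][:,:,::-1],None,fx=k,fy=k,interpolation=cv2.INTER_CUBIC)
    draw(im,cam(n),(488,295,0),k)
    cv2.imwrite(f"pics/st_{n}.png",im[v0*k:v1*k,u0*k:u1*k])
E
```

```text
(no output)
```

View pics/st_scene.png

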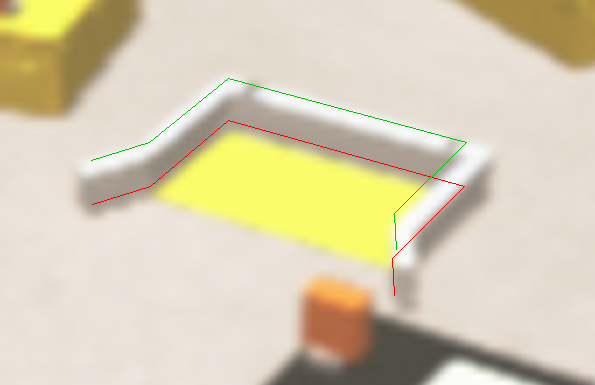

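View pics/st_side.png

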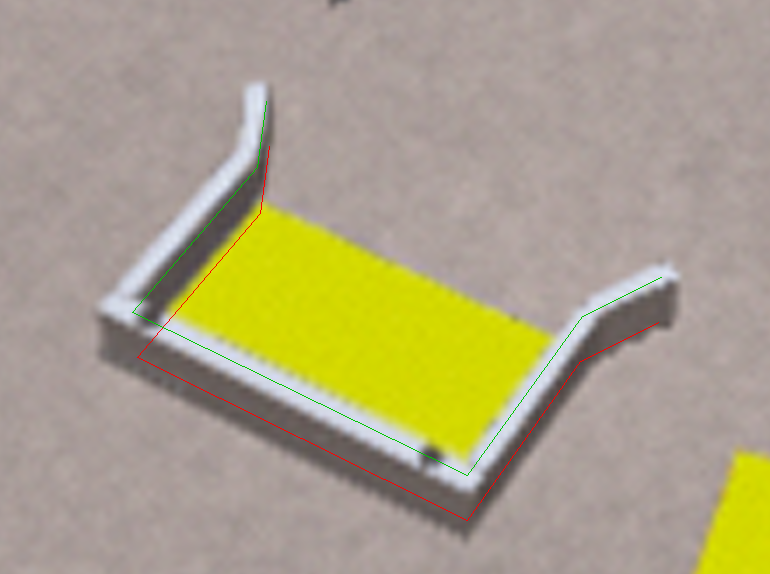

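```bash
cat > sfit.py <<'E'
from stall import *
import pickle
from scipy.optimize import least_squares
o=pickle.load(open("m.pkl","rb"));C={n:cam(n) for n in o}
k=7
pt={"scene":((260,170),[(-65,-37,0,155,195),(-65,38,0,228,135),(-65,-37,24,153,163),(-80,-65,24,88,182),(65,-37,0,392,268)]),
"side":((205,240),[(65,-37,0,268,205),(65,38,24,148,312),(-65,38,24,468,463),(-65,-37,24,580,303),(80,-65,24,268,88),(-80,-65,24,662,264)])}
def res(p,names=("scene","side")):
    x,y,a=p;c,s=np.cos(a),np.sin(a);R=np.array([[c,s,0],[-s,c,0],[0,0,1]]);r=[]
    for n in names:
        (u0,v0),L=pt[n];L=np.array(L,float)
        r.append((proj(C[n],L[:,:3]@R+[x,y,0])-(L[:,3:]/k+[u0,v0]-.5)).ravel())
    return np.concatenate(r)
for nm in (("scene",),("side",),("scene","side")):
    r=least_squares(res,[488,295,0],args=(nm,),x_scale=[1,1,.01],loss="soft_l1");print(nm,r.x.round(3)); 
print(r.fun.reshape(-1,2).round(2)); np.save("stall.npy",r.x)
for n,(u0,v0,u1,v1) in dict(scene=(260,170,345,225),side=(205,240,315,322)).items():
    im=cv2.resize(o[n]["im"][:,:,::-1],None,fx=k,fy=k,interpolation=cv2.INTER_CUBIC)
    draw(im,C[n],r.x,k); cv2.imwrite(f"pics/st2_{n}.png",im[v0*k:v1*k,u0*k:u1*k])
c=cam("wrist"); im=read_camera("wrist")[:,:,::-1].copy(); draw(im,c,r.x,1); cv2.imwrite("pics/w4.png",im)
E
python3 sfit.py
```

```text
('scene',) [4.95018e+02 2.83708e+02 1.10000e-02]
('side',) [4.89596e+02 2.90403e+02 5.00000e-03]
('scene', 'side') [4.90485e+02 2.89768e+02 5.00000e-03]
[[-0.89 -0.31]
 [-0.22 -1.18]
 [-0.68 -2.01]
 [ 0.26 -2.19]
 [ 0.19 -0.46]
 [-0.82 -0.51]
 [-1.78 -1.72]
 [ 0.37 -0.36]
 [ 0.55 -0.15]
 [-0.1   0.29]
 [ 0.04 -0.07]]
```

View pics/st2_scene.png

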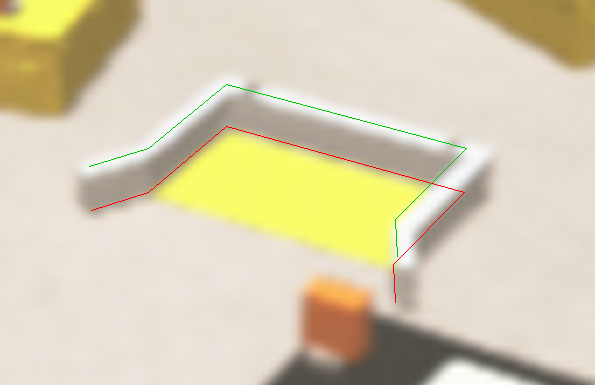

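View pics/st2_side.png

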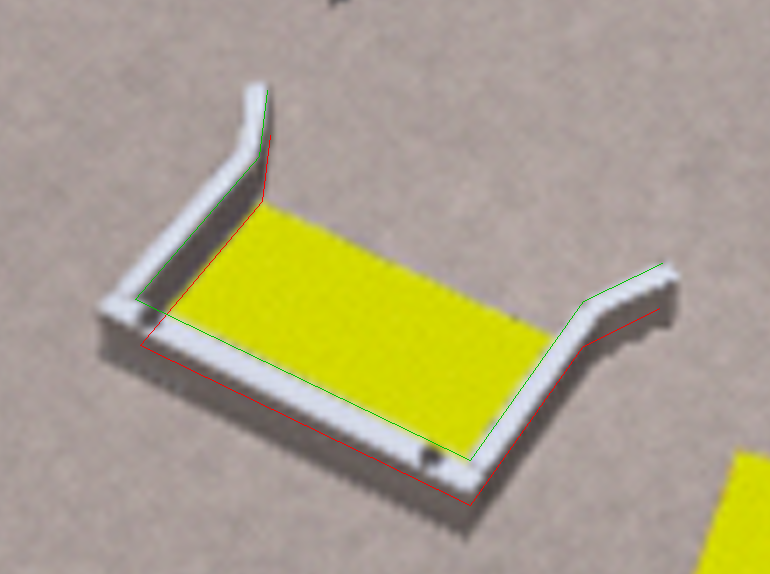

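View pics/w4.png

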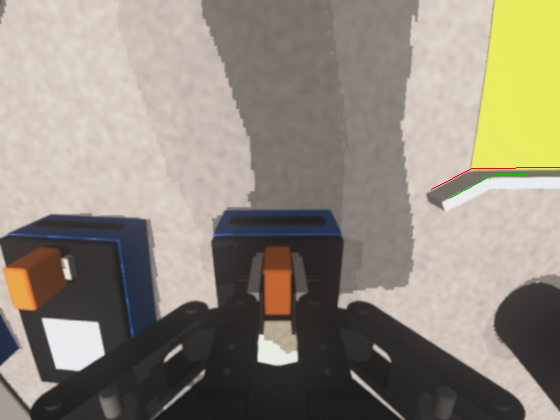

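The stall fit is about (490, 290) with yaw ≈ 0, and the wrist overlay confirms it. Sliding starts now, with the tab end about 4 mm up.

```bash
python3 go.py 445 170 72 3.1416; python3 -m inch '0 0 0 .005 .002 .002 1;0 0 -.01 .013 .005 .002 1;0 0 -.02 .021 .0085 .002 1;0 0 -.027 .03 .012 .002 1;0 0 -.027 .04 .0155 .002 1'|grep -E "tcp|ft";python3 go.py 445 170 72 3.1416
```

```text
rot [-0.    -0.003 -0.027] shift [0.1555 0.0541 0.0023] | t 14.7 F [ 0.66 -1.31 -5.84] w 12.6 tcp [599.  111.7  73.9]
tcp_pos: [558.5, 128.8, 72.2]
ft_force: [1.5, 0.0, -6.3]
rot [ 0.    -0.002  0.001] shift [0.1135 0.0413 0.0005] | t 15.2 F [ 1.52  0.01 -6.27] w 12.2 tcp [558.5 128.8  72.2]
```

```bash
for i in 1 2; do python3 -m inch '0 0 0 .01 .0037 0 1;0 0 0 .02 .0074 0 1;0 0 0 .03 .011 0 1;0 0 0 .04 .0148 0 1;0 0 0 .05 .0185 0 1'|grep -E "tcp|ft"; done;python3 go.py 445 170 72 3.1416
python3 - <<'E'
from stall import *
s=np.load("stall.npy")
for n in("side","wrist"):
    im=read_camera(n)[:,:,::-1].copy(); draw(im,cam(n),s,1); cv2.imwrite(f"pics/d1_{n}.png",im)
E
```

```text
tcp_pos: [508.6, 147.1, 72.3]
ft_force: [1.4, 0.0, -5.9]
tcp_pos: [458.6, 165.6, 72.4]
ft_force: [2.0, -0.1, -6.6]
rot [ 0.    -0.003  0.   ] shift [0.0136 0.0044 0.0004] | t 16.2 F [ 1.97 -0.14 -6.55] w 12.3 tcp [458.6 165.6  72.4]
```

View pics/d1_side.png

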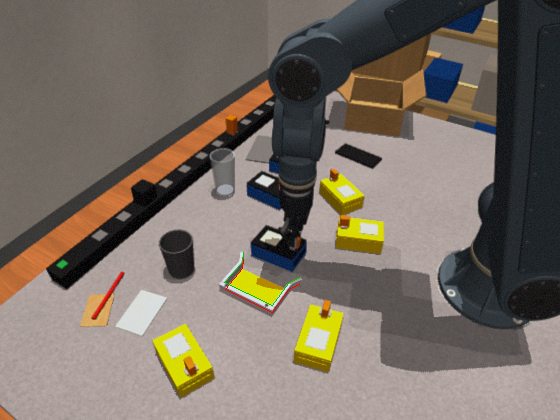

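View pics/d1_wrist.png

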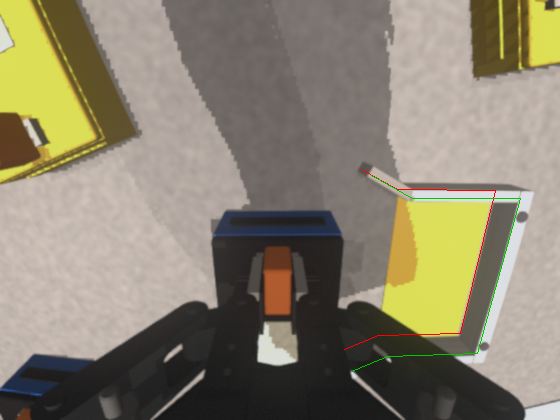

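The box is square in front of the mouth, and the stall overlay matches the wrist view. I'll line up x, then go in along +y.

```bash
python3 -m inch '0 0 0 .006 .002 0 1;0 0 0 .01 .005 0 1;0 0 0 .0136 .009 0 1;0 0 0 .0136 .015 0 1;0 0 0 .0136 .022 0 1'|grep -E "tcp|ft"; python3 -m inch '0 0 0 0 .008 0 1;0 0 0 0 .016 0 1;0 0 0 0 .024 0 1;0 0 0 0 .032 0 1;0 0 0 0 .038 0 1'|grep -E "tcp|ft";python3 go.py 445 290 72 3.1416
python3 - <<'E'
from stall import *
s=np.load("stall.npy")
for n in("scene","side","wrist"):
    im=read_camera(n)[:,:,::-1].copy()
    if n=="scene": im=cv2.resize(im,None,fx=4,fy=4)[600:1100,880:1560]
    if n=="side": im=cv2.resize(im,None,fx=4,fy=4)[860:1320,800:1400]
    if n=="wrist": draw(im,cam(n),s,1)
    cv2.imwrite(f"pics/d2_{n}.png",im)
E
```

```text
tcp_pos: [445.6, 187.5, 72.3]
ft_force: [0.6, -2.1, -4.3]
tcp_pos: [445.8, 226.2, 72.3]
ft_force: [0.6, -2.6, -5.0]
rot [ 0.    -0.003  0.001] shift [0.0008 0.0638 0.0003] | t 17.3 F [ 0.57 -2.59 -5.03] w 12.4 tcp [445.8 226.2  72.3]
```

View pics/d2_scene.png

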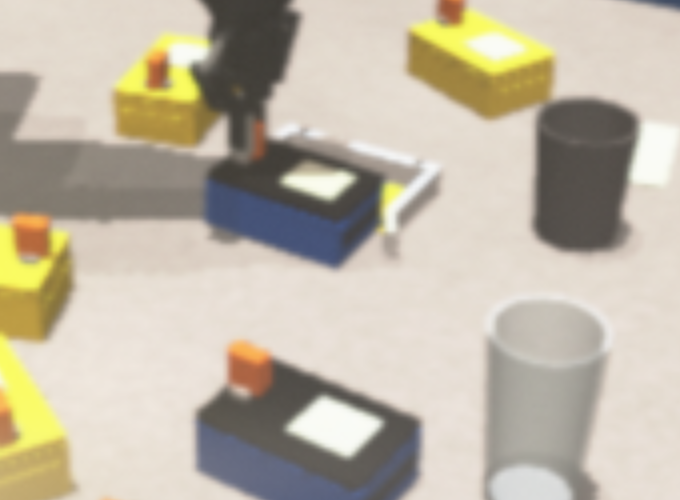

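View pics/d2_side.png

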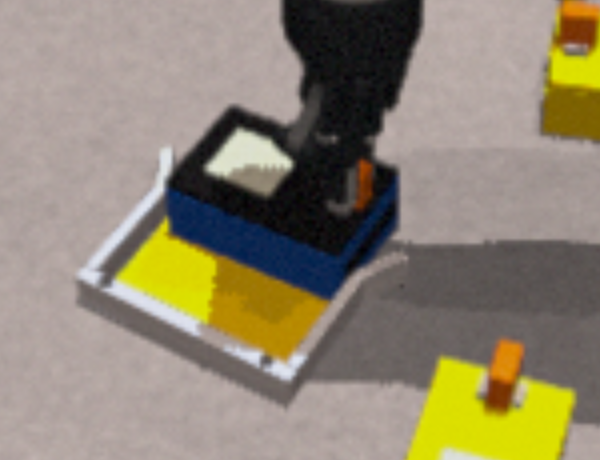

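View pics/d2_wrist.png

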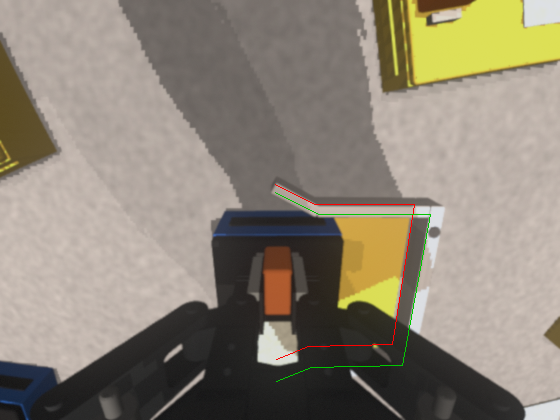

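The box is entering the mouth with clearance at both ends. I'll continue and slow down before the stop.

```bash
python3 -m inch '0 0 0 0 .006 0 1;0 0 0 0 .012 0 1;0 0 0 0 .018 0 1;0 0 0 0 .024 0 1;0 0 0 0 .03 0 1'|grep -E "tcp|ft"; python3 -m inch '0 0 0 0 .005 0 1;0 0 0 0 .01 0 1;0 0 0 0 .014 0 1;0 0 0 0 .018 0 1;0 0 0 0 .021 0 1'|grep -E "tcp|ft";python3 go.py 445 290 72 3.1416
python3 - <<'E'
from stall import *
print(observe()["moment"])
for n in("side","wrist"):
    im=read_camera(n)[:,:,::-1].copy()
    if n=="side": im=cv2.resize(im,None,fx=4,fy=4)[960:1320,800:1400]
    cv2.imwrite(f"pics/d3_{n}.png",im)
E
```

```text
tcp_pos: [445.8, 255.8, 72.4]
ft_force: [0.6, -2.3, -4.3]
tcp_pos: [445.8, 276.6, 72.4]
ft_force: [-1.1, -2.2, -5.8]
rot [ 0.    -0.003  0.   ] shift [0.0008 0.0134 0.0004] | t 18.45 F [-1.12 -2.25 -5.8 ] w 12.6 tcp [445.8 276.6  72.4]
[-0.51609218 -0.01509162 -0.24145879]
```

View pics/d3_side.png

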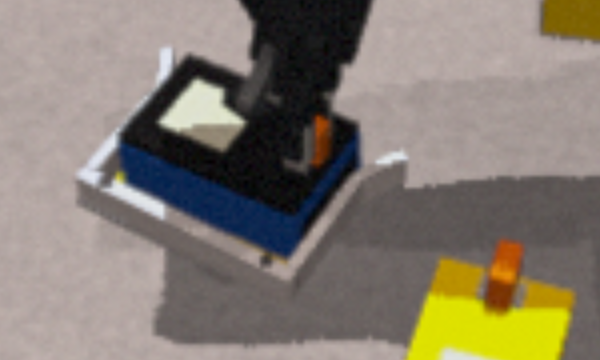

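View pics/d3_wrist.png

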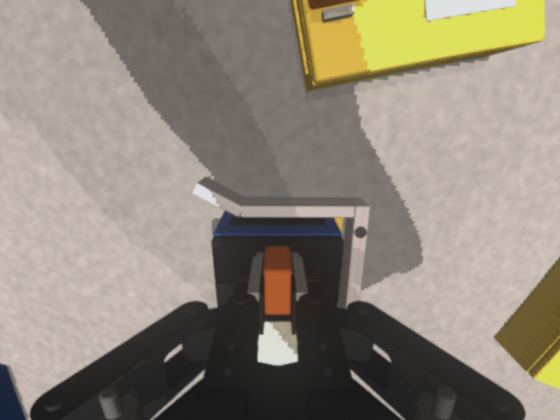

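```bash
python3 -m inch '0 0 0 0 .002 0 1;0 0 0 0 .004 0 1;0 0 0 0 .006 0 1;0 0 0 0 .008 0 1;0 0 0 0 .009 0 1'|grep -E "tcp|ft"; python3 -m inch '0 0 0 0 .001 0 1;0 0 0 0 .002 0 1'|grep -E "tcp|ft"; python3 -m inch '0 0 0 0 .001 0 1;0 0 0 0 .001 0 1'|grep -E "tcp|ft"
```

```text
tcp_pos: [445.8, 285.5, 72.4]
ft_force: [0.3, -2.0, -5.0]
tcp_pos: [445.8, 287.3, 72.4]
ft_force: [0.5, -1.7, -3.9]
tcp_pos: [445.9, 288.4, 72.4]
ft_force: [0.9, -1.6, -3.6]
```

```bash
for i in 1 2 3; do python3 -m inch '0 0 0 0 .001 0 1;0 0 0 0 .001 0 1'|grep -E "tcp|ft"; python3 -c "
from cell import *
print(observe()['moment'].round(2))"; done
```

```text
tcp_pos: [445.8, 289.4, 72.4]
ft_force: [-0.2, -1.8, -4.2]
[-0.47  0.   -0.18]
tcp_pos: [445.8, 289.6, 72.4]
ft_force: [-0.0, -5.5, -3.7]
[-1.2  -0.03 -0.19]
tcp_pos: [445.7, 289.8, 72.4]
ft_force: [0.0, -10.0, -0.2]
[-2.06 -0.06 -0.22]
```

The stop was felt at y ≈ 289.5. The moment hasn't changed, which suggests the tab end touches first, so I'll check flatness.

```bash
cat > fit2.py <<'E'
from stall import *
import sys
t=sys.argv[1]
s=np.load("stall.npy")
for n in("scene","side","wrist"):
    im=read_camera(n)[:,:,::-1].copy()
    if n=="side": im=cv2.resize(im,None,fx=6,fy=6,interpolation=cv2.INTER_CUBIC)[1470:1950,1260:1920]
    if n=="scene": im=cv2.resize(im,None,fx=6,fy=6,interpolation=cv2.INTER_CUBIC)[980:1450,1500:2100]
    cv2.imwrite(f"pics/{t}_{n}.png",im)
E
python3 fit2.py e1
```

```text
(no output)
```

View pics/e1_side.png

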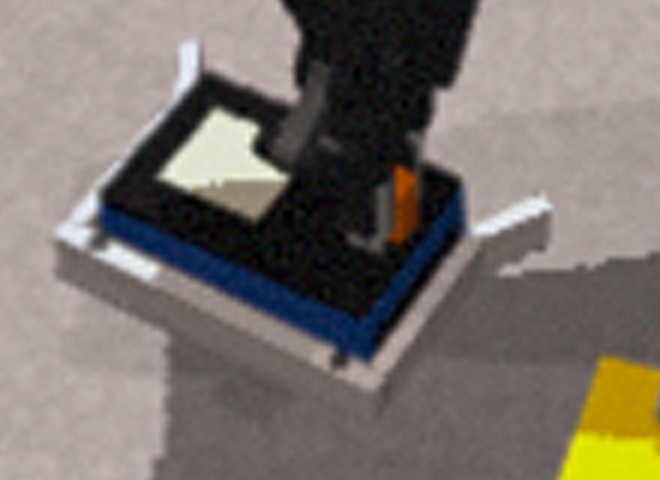

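View pics/e1_scene.png

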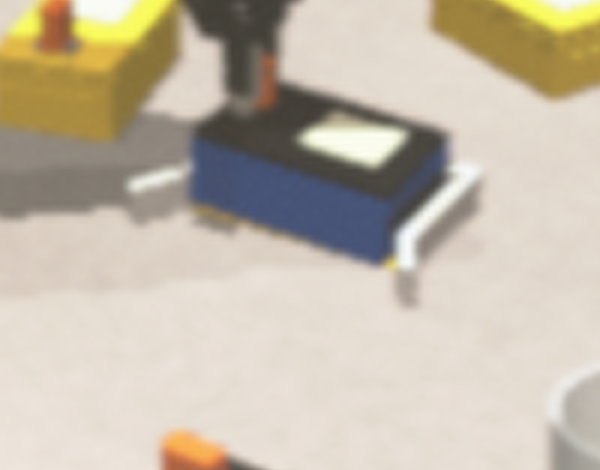

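View pics/e1_wrist.png

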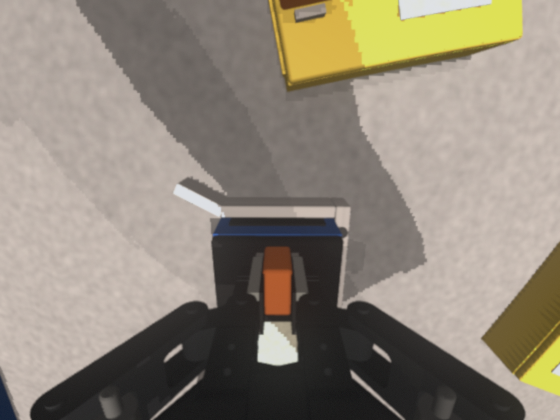

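```bash
python3 -m inch '0 0 -.006 0 0 0 1;0 0 -.012 0 0 0 1;0 0 -.012 0 0 0 1'|grep -E "tcp|ft|ori"; python3 -c "
from cell import *
print(observe()['moment'].round(2))";python3 -m inch '0 0 -.006 0 0 0 1;0 0 -.012 0 0 0 1;0 0 -.012 0 0 0 1'|grep -E "tcp|ft|ori"; python3 -c "
from cell import *
print(observe()['moment'].round(2))"
```

```text
tcp_pos: [445.7, 289.8, 72.3]
orientation: [-0.001, -0.005, 1.0, -0.001]
ft_force: [-0.1, -7.1, -2.7]
[-1.92 -0.12 -0.55]
tcp_pos: [445.6, 289.8, 72.1]
orientation: [-0.001, -0.011, 1.0, -0.001]
ft_force: [0.6, -8.7, -4.0]
[-1.9  -0.11 -0.74]
```

The yaw moment rose to -0.74 N·m, so the far end is seated on the stop as well. I'll relieve the twist slightly, set the tab end down and let go.

```bash
python3 -m inch '0 0 .006 0 0 .001 1;0 0 .012 0 0 .002 1;0 0 .012 0 0 .003 1;0 0 .012 0 0 .004 1; 0 0 .012 0 0 .0045 1'|grep -E "tcp|ft|ori"; python3 -c "
from cell import *
print(observe()['moment'].round(2))"
```

```text
tcp_pos: [444.6, 289.7, 67.6]
orientation: [-0.002, -0.006, 1.0, -0.001]
ft_force: [-4.6, -9.1, 4.5]
[-2.01  1.04 -0.51]
```

```bash
python3 -m inch '0 0 0 0 0 0 .8;0 0 0 0 0 0 .6;0 0 0 0 0 0 .4;0 0 0 0 0 0 .2;0 0 0 0 0 0 0'|grep -E "tcp|ft|wid"; python3 -m inch '0 0 0 0 0 0 0;0 0 0 0 0 0 0;0 0 0 0 0 -.02 0;0 0 0 0 0 -.05 0;0 0 0 0 0 -.09 0'|grep -E "tcp|ft|wid"; python3 -m inch '0 0 0 .01 0 -.05 0;0 0 0 .06 0 -.1 0;0 0 0 .1 -.05 -.1 0;0 0 0 .1 -.1 -.1 0;0 0 0 .1 -.1 -.1 0'|grep -E "tcp|ft|wid"; python3 -m inch '0 0 0 0 0 0 0;0 0 0 0 0 0 0;0 0 0 0 0 0 0'
python3 fit2.py f1
```

```text
tcp_pos: [446.1, 291.7, 68.2]
ft_force: [-0.1, -0.0, 0.8]
gripper_width: 74.0
tcp_pos: [445.1, 290.7, 157.7]
ft_force: [0.7, 0.4, 0.1]
gripper_width: 85.2
tcp_pos: [345.5, 187.8, 259.1]
ft_force: [-0.2, 0.6, -1.1]
gripper_width: 85.6
time_s: 23.1
tcp_pos: [348.0, 190.7, 258.0]
orientation: [-0.001, -0.006, 1.0, 0.0]
ft_force: [0.3, 0.3, 0.8]
gripper_width: 85.7
```

View pics/f1_side.png

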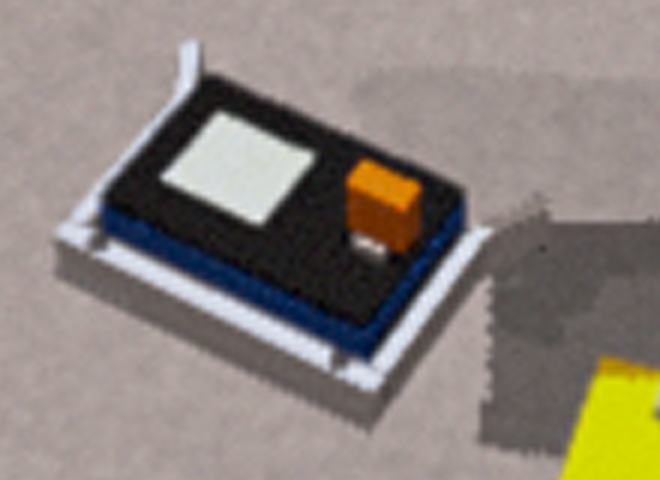

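View pics/f1_scene.png

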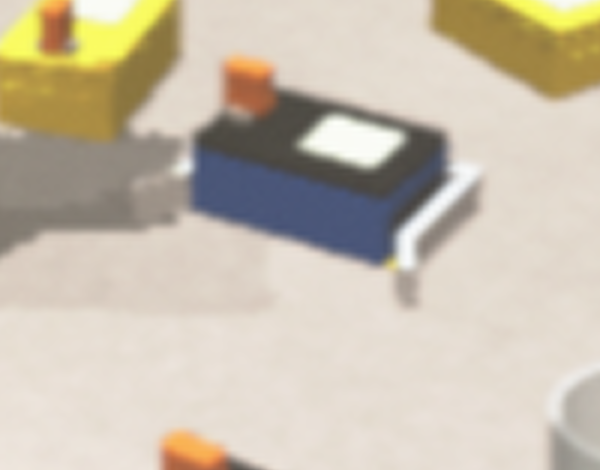

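View pics/f1_wrist.png

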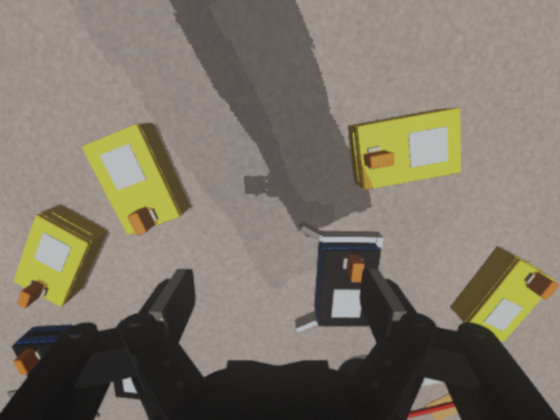

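It looks seated and flat. One numerical check of all the boxes before handing in.

```bash
python3 - <<'E'
from fit import *
P=np.load("P.npy"); s=np.load("stall.npy"); print("before",P.round(3).tolist(),"stall",s.round(3))
tg=[(660,-182),(646,-30),(490,290)]
for n in("scene","side"):
    im=read_camera(n); c=cam(n); r=cut_out(n,"box_a")
    for i,t in enumerate(tg):
        for d in r:
            v,u=np.nonzero(d["pixels"])
            if len(u)>700 and np.hypot(*(plane(c,[u.mean(),v.mean()],30)[:2]-t))<45:
                f=fit([(c,d["pixels"].astype(np.float32))],t); print(n,i,f.x.round(3),round(f.fun,3))
a=pickle.load(open("m.pkl","rb"))
for n in("scene","side"):
    for q in("tumbler","pencup","phone"):
        r=cut_out(n,q)
        if r and a[n][q]: print(n,q,np.round(a[n][q][0]["extent"]),np.round(r[0]["extent"]))
E
```

```text
before [[660.226, -181.954, 0.128], [645.766, -30.317, -0.084], [643.727, 111.049, -0.027]] stall [4.90485e+02 2.89768e+02 5.00000e-03]
scene 0 [ 6.60839e+02 -1.83751e+02  1.30000e-01] 0.039
scene 1 [ 6.46044e+02 -3.25940e+01 -8.50000e-02] 0.034
scene 2 [ 4.90572e+02  2.85838e+02 -3.00000e-03] 0.085
side 0 [ 6.57965e+02 -1.81533e+02  1.25000e-01] 0.046
side 1 [ 6.42519e+02 -2.96110e+01 -8.10000e-02] 0.04
side 2 [ 4.94544e+02  2.80265e+02 -1.10000e-02] 0.178
scene tumbler [340. 226. 375. 282.] [341. 227. 373. 283.]
scene pencup [356. 176. 380. 213.] [356. 175. 380. 213.]
scene phone [119. 312. 193. 368.] [119. 309. 191. 367.]
side tumbler [208. 149. 234. 198.] [209. 149. 235. 201.]
side pencup [208. 151. 234. 196.] [160. 227. 194. 279.]
side phone [337. 145. 379. 168.] [363. 155. 382. 169.]
```

```bash
python3 - <<'E'
from stall import *
im=read_camera("side")[:,:,::-1].copy(); cv2.imwrite("pics/g_side.png",im)
k=6;b=cv2.resize(im,None,fx=k,fy=k,interpolation=cv2.INTER_CUBIC); c=cam("side")
s=np.load("stall.npy"); P=boxpts(*s)[[1,3,7,5]]
cv2.polylines(b,[((proj(c,P)+.5)*k).astype(np.int32)],True,(0,255,0),1)
draw(b,c,s,k)
cv2.imwrite("pics/g_crop.png",b[1470:1950,1260:1920])
E
```

```text
(no output)
```

View pics/g_crop.png

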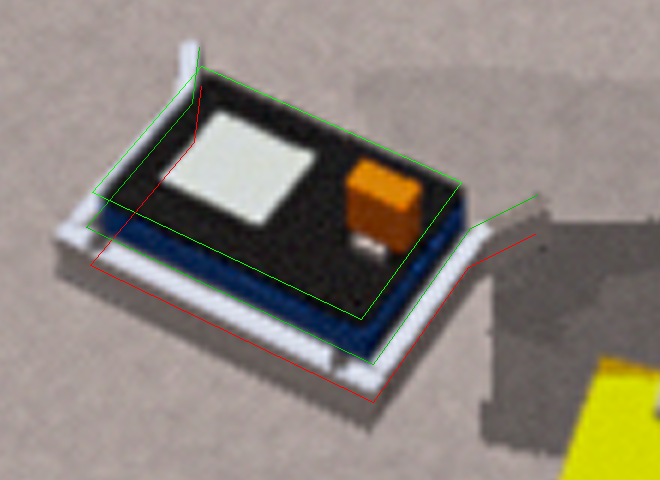

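View pics/g_side.png

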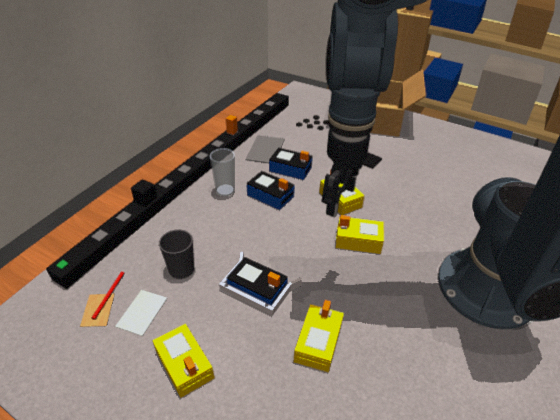

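```bash
python3 -c "
from cell import *
print(close_job())"
```

```text
the job is handed in; nothing more can be done
None
```

I found the heavy box, slid it into the stall against the stop, let go and handed the job in. My last move ended at 23.1 s and only camera looks came after it, so the run stayed well under the 67 s limit.

**Which box:** Lifting each box a little by its tab gave about 1.8, 2.2 and 5.4 N, so the third, nearest the stall, was the full one. I lowered the other two again where they stood.

**Placing it:** I dragged it with the tab end about 4 mm up, to the mouth and then in along +y, until I felt the stop at about 10 N. A small twist showed resistance, so the far end was seated too. Then I set it down, released it and moved the arm clear.

**Last checks:**
- **Heavy box:** In the side picture the lid edge runs parallel to the stop, and no gap is visible.
- **Light boxes:** Their fitted positions are within about 3 mm of the first measurement, which is the camera noise.
- **Bystanders:** The glass stands as before in both pictures, and the pen cup and phone match in the scene picture.

**Checks that disagreed:**
- **Seated box:** The automatic outline fit put it 4–9 mm short of the stop. The stall walls hide part of the box and those fits were poor, so I relied on the contact force and the pictures.
- **Phone:** From the side it came out shorter because the arm hid part of it.
- **Pen cup:** The first side detection had picked the glass, so there is no before-and-after comparison of it from that side.

Joint 6 reached its range limit at the second box, so I switched to the half-turned grasp. The gripper pressed one tab with about 18 N while closing, on the first and third boxes.

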